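# Shut, latch and start the tray dryer

### The job

Get the dryer going on its empty pierogi tray: push the lid fully shut, then swing both turnbuttons squarely across the lid's front edge so that they hold it down, and only then turn the dial to its third click clockwise from off and let go. Leave the jar, scoop, spoon and stack of trays around it where they are.

Things in the scene. Friction and masses are not known exactly. Their poses are not given: they have to be found in the camera images.
- dryer: Counter-top tray dryer: white plastic chest fixed to the shelf, 280 (x) x 380 (y) x 110 mm high. Origin: centre of its underside. x points away from the robot side (front at x = -140 mm, lid hinge at x = +125 mm), y left, z up. The lid covers y from -68 to +168 mm; the strip to its right is a flat control deck with the dial. Two turnbuttons stand on the front ledge before the lid.
- lid (a joint): Opening angle of the lid, rad: 0 is fully shut, grows as the front edge rises. It starts half open (0.6 to 1.05); its stiff hinge holds it where it is left, and less than 2 N on its front part push it down. The lid cannot shut while a turnbutton is across its place.
- lid_edge (a point): Middle of the upper front edge of the grey lid (moves with the lid). The lid is a flat plate 218 mm deep from hinge to front edge, 236 mm wide, 12 mm thick, with dark slots in its middle; its front 70 mm are plain. Shut, its top is at dryer z 0.122 and this point at dryer x -0.095, y 0.05.
- lid_hinge (a point): Middle of the lid's hinge axis (axis along dryer y), at dryer x 0.125, y 0.05, z 0.110, level with the lid's underside; 220 mm from the front edge.
- latch_left (a joint): Angle of the left turnbutton about its upright pivot, rad. 0: arm parallel to the lid's front edge, pointing to +y (left, outward); 1.571: squarely across it, pointing along dryer +x. At q the arm points along (sin q, +cos q) in dryer x, y. Starts between -0.6 and 0.1, stays where left (0.7 N at the stud moves it); no stop at square (stops at -0.9 and 2.5).
- latch_left_pivot (a point): Pivot of the left steel turnbutton, on the top of its arm; at dryer x -0.115, y 0.12, z 0.134. The flat arm is 16 mm wide, 10 mm thick, reaches 53 mm from the pivot, its underside 2 mm above the shut lid.
- latch_left_stud (a point): Middle of the upright finger stud near the free end of the left turnbutton: a round steel post 12 mm in diameter, standing 28 mm above the arm (dryer z 0.134 to 0.162), 45 mm from the pivot; this point is 14 mm above the arm's top face. Push it sideways to swing the turnbutton.
- latch_right (a joint): Angle of the right turnbutton about its upright pivot, rad. 0: arm parallel to the lid's front edge, pointing to -y (right, outward); 1.571: squarely across it, pointing along dryer +x. At q the arm points along (sin q, -cos q) in dryer x, y. Starts between -0.6 and 0.1, stays where left (0.7 N at the stud moves it); no stop at square (stops at -0.9 and 2.5).
- latch_right_pivot (a point): Pivot of the right steel turnbutton, on the top of its arm; at dryer x -0.115, y -0.02, z 0.134. The flat arm is 16 mm wide, 10 mm thick, reaches 53 mm from the pivot, its underside 2 mm above the shut lid.
- latch_right_stud (a point): Middle of the upright finger stud near the free end of the right turnbutton: a round steel post 12 mm in diameter, standing 28 mm above the arm (dryer z 0.134 to 0.162), 45 mm from the pivot; this point is 14 mm above the arm's top face. Push it sideways to swing the turnbutton.
- dial (a joint): Dial angle about its upright axis, rad, clockwise from above. 0 is off: pointer to dryer -x, at a dot on the deck. Clicks into a spring detent every 0.419 rad (24 degrees): off and clicks 1 to 5, each marked by a bar, longer clockwise. At q it points along (-cos q, sin q) in dryer x, y. Third click: 1.257. Starts at off, click 1 or 2. About 0.12 Nm turns it; let go, it snaps to the nearest click.
- dial_grip (a point): On the dial's axis, 30 mm above the deck (dryer x -0.05, y -0.13, z 0.140). The black dial has a round skirt 52 mm in diameter and 8 mm high, and on it an upright bar grip 14 mm wide, 44 mm long, from 8 to 44 mm above the deck; one end of the bar is pointed and carries a white line.
- dial_pointer (a point): Pointed end of the dial's bar grip, 22 mm from the axis, 30 mm above the deck; moves with the dial.
- jar_mid (a point): Bystander: middle of an upright blue glass jar with steel lid, 76 mm in diameter, 136 mm high, left of the dryer.
- scoop_mid (a point): Bystander: middle of the open pan of a steel scoop, 90 x 60 x 35 mm, with a 105 mm handle, lying left of the dryer.
- spoon_grip (a point): Bystander: handle of a 240 mm beech spoon lying on the shelf in front of the dryer.
- trays_mid (a point): Bystander: middle of a stack of three empty white plastic pierogi trays, 170 x 110 x 106 mm, right of the dryer.

How it is judged:
By the outcome, as a careful person would: the job done as asked, in the order asked, and still so for the second after the job is handed in, with the robot touching nothing.
It also fails if it takes over 72 s, if anything falls off the work surface, if the arm or the gripper's body presses on something with over 40 N, if the wrist force passes 120 N, or if a joint passes its speed limit or range.

### The arm

A 7-joint arm with a two-finger parallel gripper is mounted at the origin on the work surface. World frame = base frame: x ahead of the robot, y to its left, z up, the work surface at z = 0. Lengths are in m, angles in degrees, forces in N, time in s.
With the tool pointing down it reaches from about 0.4 to 0.875 m from the base axis. Payload 19.3 kg.
Tool frame: the origin (TCP) lies at the very end of the fingers, on their centre line; the grasp point (between the pads) lies 19 mm behind it (robot.tcp_to_grasp is the distance from the TCP to the grasp point, in m); z points along the fingers, y is the direction in which the jaws open and shut (so a half turn about z gives the same grasp; the last joint's range is limited). The gripper opens to 85 mm and grips with 20 to 120 N. Pads are 22 mm wide; open, the fingers measure 114 mm over their backs; the gripper's body (76 mm by 85 mm) begins 54 mm behind the grasp point. The pads swing forward as they close: fully open they stand 13 mm farther back than shut.
Start: joints at [64.561, 29.874, -2.08, 91.645, 1.215, 58.505, -6.463], TCP at [0.228, -0.582, 0.231] pointing down, gripper open.
Joint ranges: [-166.77, 166.77], [-17.47, 122.26], [-85.68, 81.53], [9.62, 139.38], [-72.42, 252.41], [9.2, 110.78], [-144.41, 144.41]. Speed limits (degrees/s): [108.29, 108.29, 136.94, 136.94, 172.46, 172.46, 172.46].

### API

Orientations are given as a 3x3 rotation matrix whose columns are the frame's x, y, z axes.
In Python, from station import robot, eoat, kinematics, cams gives the robot as it stands. Calls block until the motion is done:
- robot.move_to(position, orientation): joint-space move of the TCP to a pose.
- robot.move_l(position, rot=None, vel=0.15): straight line of the TCP; rot=None keeps the orientation; vel is the mean speed in m/s.
- robot.move_joints(angles): joint-space move.
- eoat.gripper_open() and eoat.close(): open the fingers fully, or close them until they stop; the grip force is fixed at half the most.
- robot.sleep(seconds).
- kinematics.solve_ik(position, orientation): joint angles nearest the present ones, or None.
- robot.read_state(): the state.
- cams.get_image(name): name is "scene" or "top" or "wrist"; returns a dict with "image" (420x560x3 uint8, blue, green, red), "camera_matrix" (3x3 intrinsics, pixels), "origin" and "rotation" of the camera in the world. Camera axes: x right, y up, looking along -z (the intrinsics and any distortion apply to the point x, -y, -z); pixel columns grow to the right and rows downward; lengths in m; the calibration is good to about 2 mm. A picture is of the moment at which its call begins. There is no depth.
A pose or a line that the arm cannot do raises robot.Unreachable and nothing moves.
- robot.finish_job(): hands the job in, once; it reports no verdict.
The state is a dict: "clock": time; "qpos": joint angles; "joint_velocities": joint speeds; "joint_efforts": joint torques, N m; "tcp_pos": TCP position; "eef_rot": TCP orientation; "force": force on the tool from outside, world axes, zero at the start; "wrist_torque": the same for the moment, N m; "opening": finger opening in m.
Only numpy, scipy, OpenCV 4.12 (cv2) and the standard library are available. Lean on these libraries where they do the work, as an engineer would, in place of code of your own. Each camera call takes 0.05 s, during which the arm holds its last target.

## Working session

There is one attempt and no reset: what is moved stays moved. The work goes in short steps, each a Python script; the robot and the scene stay as the last script left them, time stands still between calls to the robot, and variables do not carry over. Pictures are saved under pics/ and viewed, and the job is handed in when it is done.

```bash
ls; mkdir -p pics; python3 - <<'E'
from station import robot, eoat, kinematics, cams
import cv2
s=robot.read_state();print(s)
for n in ["scene","top","wrist"]:
    d=cams.get_image(n);cv2.imwrite(f"pics/{n}0.png",d["image"]);print(n,d["camera_matrix"],d["origin"],d["rotation"],[k for k in d])
E
```

```text
pics
{'clock': 0.0, 'qpos': array([64.5623886 , 29.90980353, -2.08000984, 91.67276215,  1.21598782,
       58.50415708, -6.46287669]), 'joint_velocities': array([-0.04317792, -0.05627133,  0.06586637,  0.00506478, -0.01996944,
       -0.05203455, -0.07427052]), 'joint_efforts': array([-3.56847358e-04, -9.27109337e+01,  1.97977535e+00, -3.69940424e+01,
        1.78039883e-02,  8.22678121e-03, -1.05129524e-05]), 'tcp_pos': array([ 0.22803203, -0.58156355,  0.23072534]), 'eef_rot': array([[ 9.30963901e-01,  3.65110874e-01, -5.13776728e-04],
       [ 3.65111219e-01, -9.30963366e-01,  1.00448010e-03],
       [-1.11560703e-04, -1.12272036e-03, -9.99999364e-01]]), 'force': array([ 1.09997739, -0.35406504, -0.08711507]), 'wrist_torque': array([-0.03589942, -0.04254331, -0.02469107]), 'opening': 0.08527641913581208}
scene [[425.84277017   0.         276.32503357]
 [  0.         425.84277017 210.21531951]
 [  0.           0.           1.        ]] [ 0.50087828 -0.7586729   0.7283349 ] [[ 0.99617744  0.04304681 -0.07600971]
 [-0.08668105  0.59483567 -0.79916014]
 [ 0.01081199  0.8026939   0.59629322]] ['image', 'camera_matrix', 'origin', 'rotation']
top [[536.28583175   0.         295.58660426]
 [  0.         536.28583175 206.38646159]
 [  0.           0.           1.        ]] [0.38249903 0.03018891 1.23701856] [[ 0.01619325  0.98187484 -0.18883746]
 [-0.99981924  0.01401906 -0.01284366]
 [-0.00996355  0.18901131  0.98192436]] ['image', 'camera_matrix', 'origin', 'rotation']
wrist [[358.75996421   0.         275.84110292]
 [  0.         358.75996421 201.82271609]
 [  0.           0.           1.        ]] [ 0.29283089 -0.55641324  0.37378895] [[ 3.65468314e-01  8.95466664e-01  2.54110931e-01]
 [-9.30823385e-01  3.51837909e-01  9.88833271e-02]
 [-8.59135630e-04 -2.72671120e-01  9.62106918e-01]] ['image', 'camera_matrix', 'origin', 'rotation']
```

View pics/scene0.png

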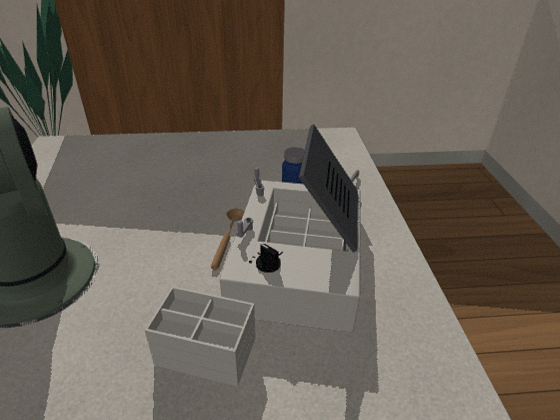

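View pics/top0.png

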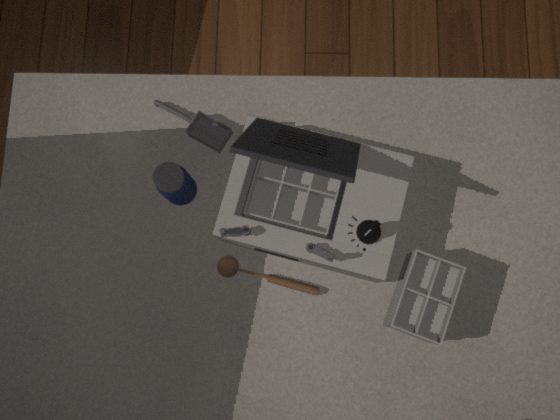

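View pics/wrist0.png

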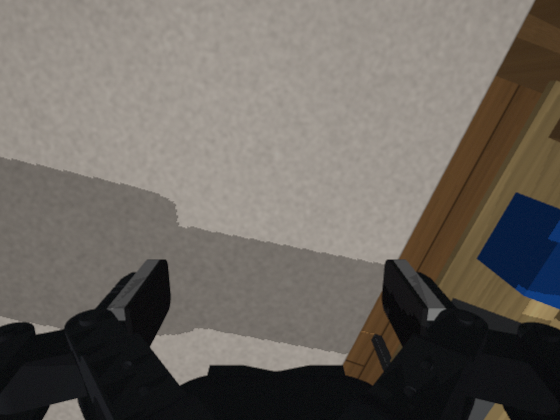

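The scene view shows the dryer with its lid open. In the top view the front edge runs from about (214,237) to (387,280), the dial is near (368,232), the left turnbutton near (236,231), and the right one near (320,250). I'll zoom in next.

```bash
python3 - <<'E'
import cv2,numpy as np
im=cv2.imread("pics/top0.png")
def z(a,x0,y0,x1,y1,k,n,g=1.5):
    c=cv2.resize(a[y0:y1,x0:x1],None,fx=k,fy=k,interpolation=cv2.INTER_CUBIC)
    c=np.clip(c.astype(float)*g,0,255).astype(np.uint8)
    for x in range((x0+19)//20*20,x1,20): cv2.putText(c,str(x),((x-x0)*k,10),0,.35,(0,255,255)); cv2.line(c,((x-x0)*k,12),((x-x0)*k,18),(0,255,255))
    for y in range((y0+19)//20*20,y1,20): cv2.putText(c,str(y),(0,(y-y0)*k),0,.35,(0,255,255))
    cv2.imwrite(n,c)
z(im,205,105,425,290,3,"pics/topz.png")
z(cv2.imread("pics/scene0.png"),205,110,375,335,2,"pics/scenez.png",1.2)
E
```

```text
(no output)
```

View pics/topz.png

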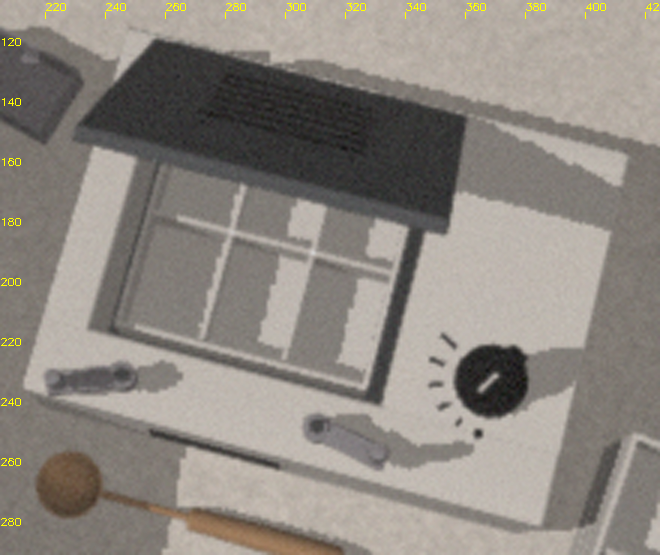

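View pics/scenez.png

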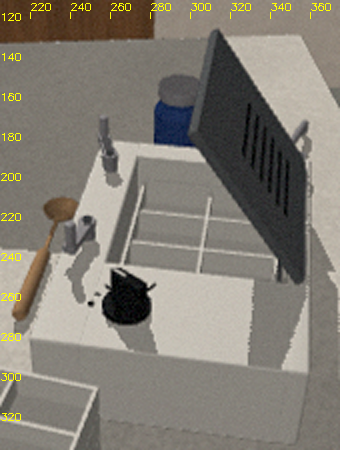

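```bash
cat > h.py <<'E'
import numpy as np, cv2
def ray(d,u,v):
    K=np.array(d["camera_matrix"]);R=np.array(d["rotation"])
    r=np.linalg.inv(K)@[u,v,1]; r=np.array([r[0],-r[1],-r[2]]); return np.array(d["origin"]),R@r
def onz(d,u,v,z):
    o,r=ray(d,u,v); return o+r*(z-o[2])/r[2]
def proj(d,p):
    K=np.array(d["camera_matrix"]);R=np.array(d["rotation"])
    c=R.T@(np.array(p)-d["origin"]); c=K@[c[0],-c[1],-c[2]]; return c[:2]/c[2]
def tri(*l):
    A=np.zeros((3,3));b=np.zeros(3)
    for o,r in l:
        r=r/np.linalg.norm(r);P=np.eye(3)-np.outer(r,r);A+=P;b+=P@o
    return np.linalg.solve(A,b)
E
python3 - <<'E'
from h import *
from station import cams
d=cams.get_image("top")
z=lambda a,b:(a/3+205,b/3+105)
P={}
for n,p,h in [("FL",(25,388),.11),("FR",(541,524),.11),("BR",(626,155),.11),("pl",(122,376),.134),("pr",(317,427),.134),("dot",(478,433),.11),("wells FL",(90,330),.11),("well FR",(381,403),.11),("linea",(478,392),.154),("lineb",(497,374),.154),("endL",(53,381),.15),("endR",(380,455),.15),("lidL",(77,138),.3),("skirt",(491,382),.118)]:
    P[n]=onz(d,*z(*p),h);print(n,P[n].round(4))
for a,b in [("FL","FR"),("FR","BR"),("pl","pr"),("well FR","wells FL")]:
    v=P[a]-P[b];print(a,b,np.linalg.norm(v),np.degrees(np.arctan2(v[1],v[0])))
E
```

```text
FL [0.5364 0.2185 0.11  ]
FR [ 0.4466 -0.1444  0.11  ]
BR [ 0.713 -0.21   0.11 ]
pl [0.5425 0.1476 0.134 ]
pr [0.509  0.0121 0.134 ]
dot [ 0.5093 -0.1013  0.11  ]
wells FL [0.5787 0.174  0.11  ]
well FR [ 0.5294 -0.0332  0.11  ]
linea [ 0.5322 -0.0964  0.154 ]
lineb [ 0.5447 -0.1093  0.154 ]
endL [0.536  0.1929 0.15  ]
endR [ 0.4889 -0.0304  0.15  ]
lidL [0.6635 0.1621 0.3   ]
skirt [ 0.5443 -0.1097  0.118 ]
FL FR 0.3738680372342124 76.10319880243219
FR BR 0.2743620170780791 166.1715304639816
pl pr 0.13952127550388277 76.13653867234851
well FR wells FL 0.21298777542293595 -103.36419897643461
```

Sizes fit: pivot spacing is 139.5 mm against 140, and the front edge is 374 mm against 380. That gives yaw ≈ -13.9° and origin ≈ (0.625, 0.004). Next I'll check the lid angle and whether the lid-closing arc is feasible.

```bash
cat >> h.py <<'E'
YAW=np.radians(-13.9); O=np.array([.6253,.0037,0])
XD=np.array([np.cos(YAW),np.sin(YAW),0]);YD=np.array([-np.sin(YAW),np.cos(YAW),0])
def W(x,y,z): return O+x*XD+y*YD+np.array([0,0,z])
def D(p): p=np.array(p)-O; return np.array([p@XD,p@YD,p[2]])
def down(a):
    "tool down, tool x axis along dryer direction at angle a (rad ccw from dryer x)"
    x=np.cos(a)*XD+np.sin(a)*YD; z=np.array([0,0,-1.]); return np.column_stack([x,np.cross(z,x),z])
def lidp(th,r=.19,off=0): return W(.125-r*np.cos(th)+(.012+off)*np.sin(th)+.011,.05,.11+r*np.sin(th)+(.012+off)*np.cos(th))
E
python3 - <<'E'
from h import *
from station import cams,kinematics,robot
d=cams.get_image("top")
for (u,v),y in [((77,138),.168),((447,232),-.068)]:
    o,r=ray(d,u/3+205,v/3+105); o2=D(o);r2=np.array([r@XD,r@YD,r[2]]); p=o2+r2*(y-o2[1])/r2[1]; print(p, np.arctan2(p[2]-.11,.125-p[0]),np.hypot(p[2]-.11,.125-p[0]))
# circle solve: edge point r=.22 ; y unknown
for a in (0,np.pi):
  for th in (1.2,.6,0):
    print(a,th,lidp(th),kinematics.solve_ik(lidp(th),down(a)))
  print(kinematics.solve_ik(lidp(1.2)+[0,0,.12],down(a)))
E
```

```text
[0.00527707 0.168      0.2758254 ] 0.9454692720175408 0.20452785215384622
[ 0.00253696 -0.068       0.28620807] 0.9634399568271904 0.21458444176467725
0 1.2 [0.71335393 0.0334172  0.29143572] [  -1.59768249   36.22689457  -10.4024655    71.51278306    6.41311408
   72.81365404 -115.82359034]
0 0.6 [0.62368443 0.05560816 0.2271861 ] [  -1.38788322   30.66174937  -13.55459545   91.25163952    8.01196663
   59.04023909 -121.14536741]
0 0 [0.58489271 0.06520814 0.122     ] [  -5.6959083    34.47325915   -9.17003652  102.3341548     7.49102073
   43.78095389 -122.59949301]
[   0.16475223   33.86585429  -14.97309927   59.1702159     8.28351114
   87.89574164 -116.56216049]
3.141592653589793 1.2 [0.71335393 0.0334172  0.29143572] [ 18.54999677  43.07545457 -50.24511124  70.1110043   32.14733453
  80.66505767  47.54232188]
3.141592653589793 0.6 [0.62368443 0.05560816 0.2271861 ] [ 21.30569804  37.97569377 -50.3335648   89.96609843  30.99367386
  66.90185916  40.59556854]
3.141592653589793 0 [0.58489271 0.06520814 0.122     ] [ 19.58625523  41.92635331 -47.45788243 100.95476744  37.37018542
  54.2020944   32.5814512 ]
[ 14.77350495  38.61938391 -47.0691463   58.03787767  27.23394468
  93.03390117  52.40759516]
```

Lid angle is about 0.95 rad at radius ~0.21–0.22 m, which fits. Now I'll shut it with closed fingers along the hinge arc.

```bash
python3 - <<'E'
from h import *
from station import cams,kinematics,robot,eoat
eoat.close()
p,_=robot.read_state()["tcp_pos"],0
R=down(0)
robot.move_l([p[0],p[1],.36],vel=.25)
robot.move_to(lidp(1.2)+[0,0,.12],R)
robot.move_l(lidp(1.2),vel=.2)
for th in np.arange(1.1,-.01,-.1):
    robot.move_l(lidp(max(th,0.0)),vel=.15)
    s=robot.read_state();print(round(th,2),s["clock"].__round__(2),s["force"].round(1),D(s["tcp_pos"]).round(4))
for dz in (.002,.004):
    robot.move_l(lidp(0)-[0,0,dz],vel=.05); s=robot.read_state();print(s["force"].round(1),s["tcp_pos"].round(4))
    if abs(s["force"][2])>12: break
d=cams.get_image("scene");cv2.imwrite("pics/s1.png",d["image"])
E
```

```text
1.1 5.47 [-0.9 -0.6  1. ] [0.0607 0.0503 0.2864]
1.0 5.75 [ 0.4 -0.1  0.1] [0.0438 0.0501 0.2772]
0.9 6.03 [0.6 1.  0. ] [0.0278 0.05   0.2668]
0.8 6.3 [-0.3  0.5  1.4] [0.0127 0.05   0.2551]
0.7 6.58 [ 0.3 -0.4 -1.1] [-0.0011  0.05    0.2419]
0.6 6.85 [0.5 0.  0. ] [-0.0136  0.05    0.2276]
0.5 7.12 [ 0.2 -0.6  0.8] [-0.0246  0.05    0.212 ]
0.4 7.4 [-0.1 -0.4  0.4] [-0.034   0.05    0.1955]
0.3 7.67 [ 0.3 -0.7  0.3] [-0.0417  0.05    0.178 ]
0.2 7.95 [ 0.7 -0.2 -0.8] [-0.0476  0.05    0.1599]
0.1 8.22 [ 0.4 -0.5 -0.3] [-0.0517  0.05    0.1413]
-0.0 8.5 [-1.1  0.4 -0.2] [-0.0534  0.0502  0.1228]
[-6.2 -1.5 22.2] [0.5856 0.0653 0.1218]
```

View pics/s1.png

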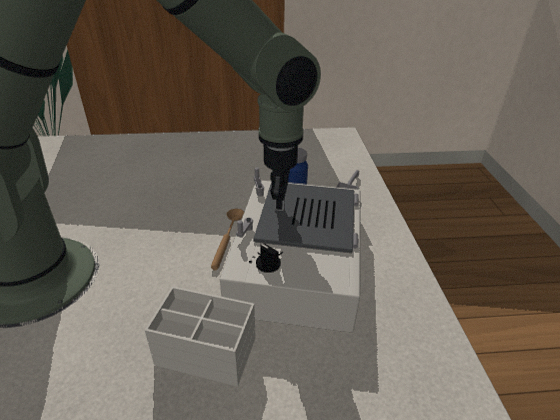

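The lid is shut: the fingertips stopped at z = 0.1218 (lid top 0.122) with 22 N. Next, a wrist view of the turnbuttons and dial.

```bash
python3 - <<'E'
from h import *
from station import cams,kinematics,robot,eoat
import pickle
p=robot.read_state()["tcp_pos"]
robot.move_l(p+[0,0,.12],vel=.25)
eoat.gripper_open()
robot.move_l(W(-.16,.02,.33),vel=.25)
d=cams.get_image("wrist");cv2.imwrite("pics/w2.png",d["image"]);pickle.dump(d,open("w2.pkl","wb"))
t=cams.get_image("top");cv2.imwrite("pics/t2.png",t["image"])
for n,q in [("pl",(-.115,.12,.134)),("pr",(-.115,-.02,.134)),("dial",(-.05,-.13,.154)),("dot?",(-.09,-.13,.11))]: print(n,proj(d,W(*q)).round(1))
print(robot.read_state()["clock"])
E
```

```text
pl [168.  128.3]
pr [319.  128.3]
dial [458.   49.8]
dot? [430.2 100.3]
11.0333
```

View pics/w2.png

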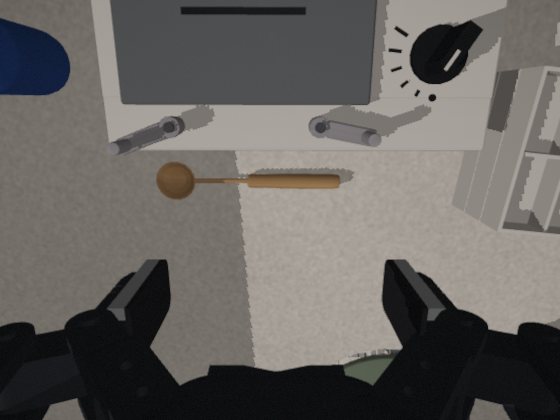

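```bash
python3 - <<'E'
import cv2,numpy as np
im=cv2.imread("pics/w2.png")
a=cv2.resize(im[95:165,95:395],None,fx=2.6,fy=2.6,interpolation=cv2.INTER_CUBIC)
b=cv2.resize(im[10:115,370:500],None,fx=3,fy=3,interpolation=cv2.INTER_CUBIC)
c=np.zeros((a.shape[0]+b.shape[0],780,3),np.uint8);c[:a.shape[0],:a.shape[1]]=a;c[a.shape[0]:,:b.shape[1]]=b
cv2.imwrite("pics/w2z.png",np.clip(c*1.3,0,255).astype(np.uint8));print(a.shape)
E
```

```text
(182, 780, 3)
```

View pics/w2z.png

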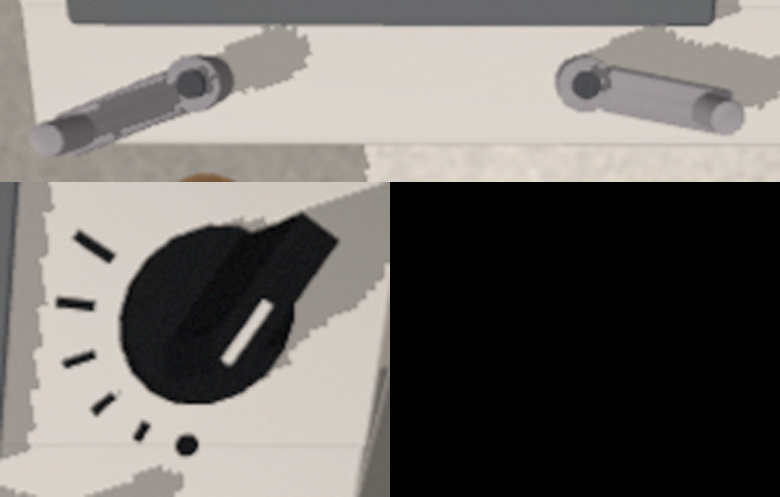

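Pivots appear at (168.5,127) and (320,127.7), within a pixel or so of my prediction. Stud tops are at (113.5,147.7) and (375,140), and the dial's white line runs from (446,70) to (458.7,50.3).

```bash
python3 - <<'E'
from h import *
import pickle
from station import kinematics
d=pickle.load(open("w2.pkl","rb"))
for n,q,z in [("pl",(168.5,127),.134),("pr",(320,127.7),.134),("sl",(113.5,147.7),.162),("sr",(375,140),.162),("la",(446,70),.154),("lb",(458.7,50.3),.154),("dot",(432.2,97.7),.11)]:
    print(n,D(onz(d,*q,z)).round(4))
sl=D(onz(d,113.5,147.7,.162));sr=D(onz(d,375,140,.162));a=D(onz(d,446,70,.154));b=D(onz(d,458.7,50.3,.154))
v=sl-[-.115,.12,0];print("ql",np.arctan2(v[0],v[1]),np.hypot(*v[:2]))
v=sr-[-.115,-.02,0];print("qr",np.arctan2(v[0],-v[1]),np.hypot(*v[:2]))
v=a-b;print("qd",np.arctan2(v[1],-v[0]))
# IK: jaw (tool y) dir along tangent(q=.6); tool y angle = a-90deg
for side in (1,-1):
  for q0 in (-.4,.6,1.571):
    for off in (0,np.pi):
      ang=np.arctan2(-side*np.sin(.6),np.cos(.6))+np.pi/2+off
      p=W(-.115+.045*np.sin(q0),(.12 if side>0 else -.02)+side*.045*np.cos(q0),.143)
      r=kinematics.solve_ik(p,down(ang));print(side,q0,off,None if r is None else np.round(r))
E
```

```text
pl [-0.1138  0.1194  0.134 ]
pr [-0.1145 -0.0209  0.134 ]
sl [-0.1294  0.1601  0.162 ]
sr [-0.1228 -0.065   0.162 ]
la [-0.0657 -0.1222  0.154 ]
lb [-0.0504 -0.1307  0.154 ]
dot [-0.0876 -0.1317  0.11  ]
ql -0.34417164330131156 0.0426018706221926
qr -0.17130162510219454 0.0456757721487022
qd 0.5070994928665193
1 -0.4 0 [ -3.  34. -32. 104.  23.  49. -94.]
1 -0.4 3.141592653589793 [ 20.  52. -73. 103.  53.  69.  62.]
1 0.6 0 [ -1.  37. -32.  98.  24.  52. -91.]
1 0.6 3.141592653589793 [ 20.  54. -73.  97.  55.  72.  66.]
1 1.571 0 [  2.  37. -31.  99.  23.  51. -86.]
1 1.571 3.141592653589793 [ 24.  54. -73.  98.  55.  72.  70.]
-1 -0.4 0 [ 27.  29. -40. 116.  27.  44.  -9.]
-1 -0.4 3.141592653589793 [ -30.   29.   34.  119.  -25.   40. -139.]
-1 0.6 0 [ 27.  33. -41. 110.  28.  48.  -9.]
-1 0.6 3.141592653589793 [ -28.   32.   34.  113.  -26.   43. -138.]
-1 1.571 0 [ 23.  35. -41. 106.  30.  50. -12.]
-1 1.571 3.141592653589793 [ -30.   34.   34.  109.  -27.   45. -141.]
```

The dial reads 0.51 rad, nearest click 1 (0.419). Latches are at -0.34 and -0.17. I'll grip the left stud and swing it along its arc.

```bash
cat > latch.py <<'E'
from h import *
from station import cams,kinematics,robot,eoat
def swing(side,q0,q1,off=0,zt=.143,n=8):
    ang=np.arctan2(-side*np.sin(.6),np.cos(.6))+np.pi/2+off; R=down(ang)
    P=lambda q,z=zt: W(-.1147+.045*np.sin(q),(.1197 if side>0 else -.0203)+side*.045*np.cos(q),z)
    robot.move_to(P(q0,.25),R)
    robot.move_l(P(q0),vel=.2)
    eoat.close(); s=robot.read_state(); print("grip",s["opening"],s["force"].round(1),D(s["tcp_pos"]).round(4))
    if not .008<s["opening"]<.016: return False
    for q in np.linspace(q0,q1,n+1)[1:]:
        robot.move_l(P(q),vel=.08); s=robot.read_state();f=s["force"]
        print(q.round(2),f.round(1),s["opening"].round(4),D(s["tcp_pos"]).round(4))
        if np.linalg.norm(f)>50: print("STOP");return False
    eoat.gripper_open()
    robot.move_l(P(q1,.25),vel=.25)
    print(robot.read_state()["clock"])
    return True
E
python3 - <<'E'
from latch import *
import pickle
print(swing(1,-.345,np.pi/2))
t=cams.get_image("top");cv2.imwrite("pics/t3.png",t["image"])
E
```

```text
grip 0.009663098960417268 [-1.4 -1.   3.8] [-0.1299  0.1621  0.1432]Traceback (most recent call last):
  File "<stdin>", line 3, in <module>
  File "latch.py", line 12, in swing
    print(q.round(2),f.round(1),s["opening"].round(4),D(s["tcp_pos"]).round(4))
                                ^^^^^^^^^^^^^^^^^^
AttributeError: 'float' object has no attribute 'round'
```

```bash
sed -i 's/s\["opening"\].round(4)/round(s["opening"],4)/' latch.py
python3 - <<'E'
from latch import *
P=lambda q,z=.143: W(-.1147+.045*np.sin(q),.1197+.045*np.cos(q),z)
for q in np.linspace(-.345,np.pi/2,9)[2:]:
    robot.move_l(P(q),vel=.08); s=robot.read_state();f=s["force"]
    print(q.round(2),f.round(1),round(s["opening"],4),D(s["tcp_pos"]).round(4))
    if np.linalg.norm(f)>50: print("STOP");break
else:
    eoat.gripper_open()
    robot.move_l(P(np.pi/2,.25),vel=.25)
print(robot.read_state()["clock"])
t=cams.get_image("top");cv2.imwrite("pics/t3.png",t["image"])
w=cams.get_image("wrist");cv2.imwrite("pics/w3.png",w["image"])
E
```

```text
0.13 [10.   9.8 -2.5] 0.0096 [-0.1075  0.167   0.1436]
0.37 [13.8 16.6 -4. ] 0.009 [-0.0969  0.1656  0.1439]
0.61 [10.4 16.4 -2.1] 0.0091 [-0.0877  0.1602  0.1439]
0.85 [ 9.5  9.4 -1.8] 0.0091 [-0.0795  0.1516  0.1436]
1.09 [14.   7.5  3.7] 0.0089 [-0.0738  0.1407  0.1433]
1.33 [ 2.7 -0.6  5.2] 0.0095 [-0.0707  0.1302  0.1433]
1.57 [-6.9 -4.2  4.1] 0.0094 [-0.0699  0.1189  0.143 ]
16.6583
```

View pics/w3.png

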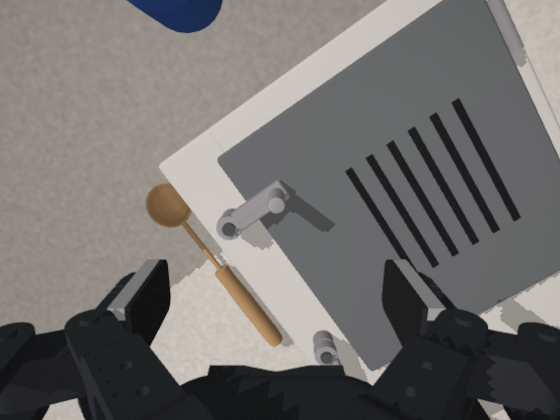

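Left latch is across the lid. Now the right one, then I'll measure both.

```bash
python3 - <<'E'
from latch import *
import pickle
print(swing(-1,-.171,np.pi/2))
robot.move_to(W(-.16,.02,.33),down(0))
d=cams.get_image("wrist");cv2.imwrite("pics/w4.png",d["image"]);pickle.dump(d,open("w4.pkl","wb"))
im=d["image"];c=cv2.resize(im[10:160,110:510],None,fx=2,fy=2,interpolation=cv2.INTER_CUBIC);cv2.imwrite("pics/w4z.png",np.clip(c*1.2,0,255).astype(np.uint8))
print(robot.read_state()["clock"])
E
```

```text
grip 0.009588268520504204 [-1.7 -3.   4.9] [-0.1223 -0.065   0.1431]
0.05 [  4.4 -11.6   3.3] 0.0093 [-0.1114 -0.0667  0.1431]
0.26 [  7.4 -17.4   2.7] 0.0094 [-0.1011 -0.0661  0.1432]
0.48 [ 10.9 -22.1   3.7] 0.0094 [-0.0912 -0.0632  0.1434]
0.7 [  7.4 -18.6   4.3] 0.0097 [-0.0838 -0.0574  0.1432]
0.92 [  4.6 -14.2   2.8] 0.0094 [-0.0776 -0.0495  0.1431]
1.14 [  5.6 -10.3   1. ] 0.009 [-0.0732 -0.0393  0.1431]
1.35 [ 2.  -5.4  1.4] 0.0093 [-0.0709 -0.0296  0.143 ]
1.57 [-6.1  4.9  2.2] 0.0097 [-0.0704 -0.0199  0.1428]
22.9167
True
24.8083
```

View pics/w4z.png

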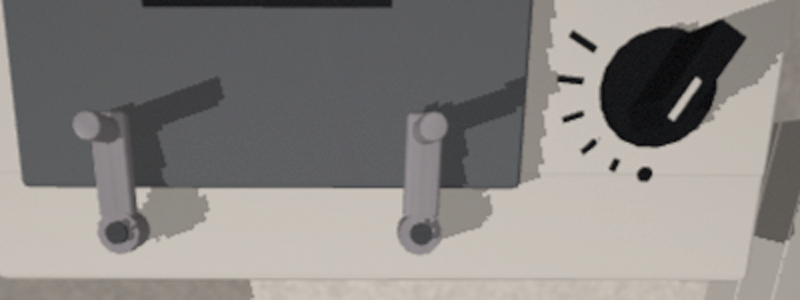

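Stud tops are at (153.5,72.5) and (326,73.5), and pivots at (168.5,126.5) and (320.5,127).

```bash
python3 - <<'E'
from h import *
import pickle
from station import kinematics
d=pickle.load(open("w4.pkl","rb"))
f=lambda u,v,z:D(onz(d,u,v,z))
e=f(122.5,102.5,.122)-f(369,103.5,.122);ea=np.arctan2(e[0],e[1]);print("edge",f(122.5,102.5,.122),f(369,103.5,.122),ea)
for n,s,p,sg in [("L",(153.5,72.5),(168.5,126.5),1),("R",(326,73.5),(320.5,127),-1)]:
    S=f(*s,.162);Pv=f(*p,.134);v=S-Pv;print(n,S,Pv,np.arctan2(v[0],sg*v[1]),np.hypot(*v[:2]))
q=.419
for off in (0,np.pi):
  for q in (.419,1.257,1.35):
    r=kinematics.solve_ik(W(-.05,-.13,.13),down(np.pi-q+off));print(off,q,None if r is None else np.round(r))
E
```

```text
edge [-0.09296236  0.16449294  0.122     ] [-0.0935778  -0.06774501  0.122     ] 0.002650015491879175
L [-0.06903629  0.11998444  0.162     ] [-0.11424367  0.11943265  0.134     ] 1.558591320811856 0.04521074332438933
R [-0.06962823 -0.02088278  0.162     ] [-0.11452113 -0.0213273   0.134     ] 1.580697705829477 0.04489510076033952
0 0.419 [ 38.  38. -47. 106.  35.  52.  27.]
0 1.257 [ 32.  35. -37. 106.  28.  48. -16.]
0 1.35 [ 31.  35. -36. 106.  27.  48. -20.]
3.141592653589793 0.419 [  17.   32.  -16.  107.   12.   43. -134.]
3.141592653589793 1.257 [ -25.   40.   46.  109.  -39.   48. -135.]
3.141592653589793 1.35 [ -25.   40.   46.  109.  -39.   48. -140.]
```

Both latches are square within 0.013 rad. Now the dial, from click 1 to click 3.

```bash
python3 - <<'E'
from latch import *
P=lambda z:W(-.0498,-.1303,z)
robot.move_to(P(.24),down(np.pi-.419))
robot.move_l(P(.129),vel=.2)
eoat.close();s=robot.read_state();print("grip",s["opening"],s["force"].round(1),s["wrist_torque"].round(2))
ok=.009<s["opening"]<.018
if ok:
  for q in np.linspace(.419,1.257,9)[1:]:
    robot.move_l(P(.129),rot=down(np.pi-q),vel=.1);s=robot.read_state();print(q.round(2),round(s["clock"],2),round(s["opening"],4),s["force"].round(1),s["wrist_torque"].round(2))
robot.sleep(.2)
eoat.gripper_open()
robot.move_l(P(.27),vel=.2)
robot.move_to(W(-.16,.02,.33),down(0))
d=cams.get_image("wrist");cv2.imwrite("pics/w5.png",d["image"])
im=d["image"];c=cv2.resize(im[10:160,110:510],None,fx=2,fy=2,interpolation=cv2.INTER_CUBIC);cv2.imwrite("pics/w5z.png",np.clip(c*1.2,0,255).astype(np.uint8))
d=cams.get_image("scene");cv2.imwrite("pics/s5.png",d["image"])
print(robot.read_state()["clock"])
E
```

```text
grip 0.012973298718803351 [-2.9 -2.3  6.2] [-0.54  0.67  0.04]
0.52 28.89 0.013 [-2.6 -2.4  6.2] [-0.46  0.6   0.08]
0.63 29.15 0.0128 [-4.  -3.3  6.3] [-0.56  0.66  0.08]
0.73 29.41 0.0129 [-2.6 -2.   7. ] [-0.55  0.64 -0.13]
0.84 29.67 0.0125 [-1.1 -4.3  7.1] [-0.62  0.5  -0.  ]
0.94 29.93 0.0128 [-1.1 -3.2  6.2] [-0.54  0.42  0.13]
1.05 30.18 0.0131 [-2.  -2.4  5.9] [-0.61  0.49 -0.02]
1.15 30.44 0.0132 [-1.9 -2.5  5.7] [-0.6   0.4  -0.04]
1.26 30.7 0.013 [-1.5 -4.   6.5] [-0.71  0.29 -0.01]
34.4167
```

View pics/w5z.png

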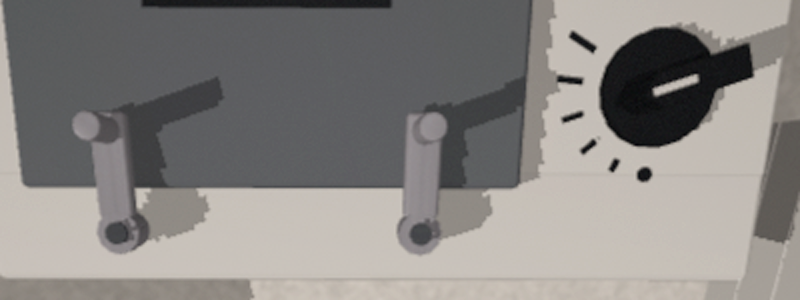

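View pics/s5.png

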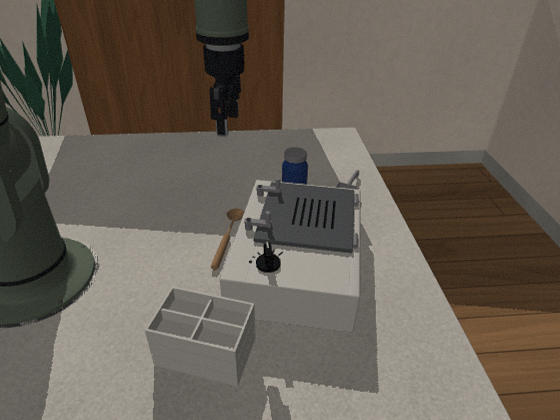

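```bash
python3 - <<'E'
from h import *
from station import robot,cams
d=cams.get_image("wrist")
a=D(onz(d,436.5,56.5,.154));b=D(onz(d,459,48.5,.154));v=a-b;print(a,b,np.arctan2(v[1],-v[0]))
c=np.array([-.05,-.13,0]);v=a-c;print(np.arctan2(v[1],-v[0]))
for k in range(6):  # bar marks directions
    pass
# deck marks: zoomed centres of dot,1..5
for p in [(644,174),(615,165),(589,147),(573,117),(570,79),(583,41)]:
    m=D(onz(d,p[0]/2+110,p[1]/2+10,.11))-c;print(np.arctan2(m[1],-m[0]).round(3),end=" ")
t=cams.get_image("top");cv2.imwrite("pics/t5.png",t["image"])
df=cv2.absdiff(t["image"],cv2.imread("pics/top0.png")).max(2);cv2.imwrite("pics/df.png",df*3)
E
```

```text
[-0.05561942 -0.11317809  0.154     ] [-0.04946639 -0.13095799  0.154     ] 1.2376296639907145
1.2483975736321307
-0.045 0.368 0.809 1.255 1.708 2.142
```

View pics/t5.png

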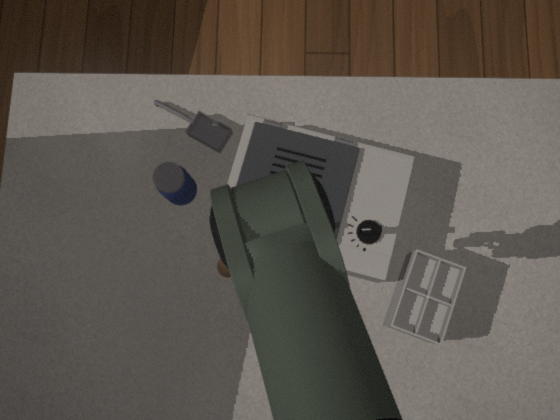

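The dial reads 1.24–1.25 rad, which is click 3 (1.257). The jar, scoop and trays sit at the same pixels in the top view, and the spoon at the same pixels in the scene view. The arm is clear, so I'm handing in.

```bash
python3 -c "
from station import robot
robot.finish_job();print(robot.read_state()['clock'])"
```

```text
the job is handed in; nothing more can be done
the job is handed in; nothing more can be done
```

The job is done and handed in at about 34.5 s on the robot's clock (limit 72 s). The order was lid, left turnbutton, right turnbutton, then dial.

- **Lid:** I pushed it shut with closed fingers along the hinge arc. The fingertips stopped at z 0.1218 against 0.122 for the shut lid, with 22 N.
- **Turnbuttons:** I gripped each stud and swung it to square. They measured 1.559 rad (left) and 1.581 rad (right) against 1.571, and looked the same in the picture taken after the dial was turned.
- **Dial:** It started at click 1, which I read as 0.51 rad against a nominal 0.419, a coarse reading. After I turned it and let go, it read 1.24–1.25 rad, which is click 3 (1.257).
- **Bystanders:** By eye, the jar, scoop, spoon and trays looked unmoved from the first pictures. I did not measure their positions.

One script stopped on a printing error just after the first step of the left turnbutton's swing. I resumed from there without harm. The fingers read about 9.5 mm on the 12 mm studs, but the grip held. The highest force I read was about 27 N, sampled between moves rather than throughout them.

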